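# Clamp a cheese behind its board

### The job

Take the wooden board out of the small rack and stand it upright on its long edge in the white slot of the bench clamp, between the jaw and the cheese, and let it go. Then squeeze the orange trigger towards the black handle again and again, so that the jaw creeps forward and presses the board against the cheese until the pointer on the jaw stands in the green; never let it run deep into the red, which would crush the cheese, move the jaw only by its trigger, and do not disturb the other goods. Finish while still holding the trigger squeezed, with the pointer in the green.

Things in the scene. Friction and masses are not known exactly. Their poses are not given: they have to be found in the camera images.
- clamp: fixed grey bench clamp, 335 x 130 mm, 148 mm high. Origin on the counter; +x is the way the jaw advances. 12 mm bed, x -115 to +220 mm. Along +x: black handle (x -92.5 to -78.5 mm, 34 mm wide, top at z 148), orange trigger, toothed bar and black jaw carriage, white slot, cheese, V-shaped steel stop. From the jaw on, all is below z 75 mm
- slot (a point): middle of the white slot's floor, the bed's top at z 12 mm (axes as the clamp's). Fins 43 mm high bound it at its ends: across x from 9 mm behind this point to 18 mm ahead, but the cheese bulges in from +x and leaves 15 to 20 mm for the board (-9 to about +7 mm at the middle); along y it is 118 mm long
- squeeze (a point): place to squeeze, 124 mm up, midway between the outer faces of handle and squeezed trigger (axes as the clamp's; fingers close along x). Handle's rear face 14.5 mm behind (-x); trigger's front face 33.5 mm ahead at rest, 14.5 mm squeezed: fingers centred here need 70 mm opening. Handle and trigger are 34 and 30 mm wide in y and end 24 mm above
- trigger_swing (a joint): orange trigger: 0 at rest, 0.42 rad squeezed against the handle; sprung back when let go. Pivot 46 mm below the squeeze point; needs 4 to 16 N there. A full squeeze moves the jaw 8 mm (the first 2 to 10 mm); up to the first third of the stroke is idle. Only a release to below 0.05 rad lets the pawl catch the next tooth
- jaw_travel (a joint): how far the jaw has advanced along the clamp's +x, 0 to 0.066 m; a brake of 8 N keeps it where it is when the trigger is let go. The pad's face (uncompressed) is at clamp x = 0.020 m + this value. With the board in place the pad meets resistance at about 0.040 to 0.046
- pad_spring (a joint): how far the sprung pad in front of the jaw is pushed back into it, m: 0 free, 500 N per m, 0.020 at its end. The pointer shows it: white below 0.004, green 0.004 to 0.0125, red above; crushing above 0.0155
- jaw: black jaw carriage with its toothed bar and sprung black rubber pad (50 mm wide, z 19 to 65 mm). On its top a white, green and red scale with a pointer. Moved by the trigger only. Origin at the clamp's origin when jaw_travel is 0
- trigger: the orange trigger; its origin is on its pivot
- cheese: pale round cheese, 101 mm across, 61 mm high, on the clamp's bed before the V-shaped stop; it slides up to 6 mm before it rests against it. Origin: centre of the underside
- board: light wooden board standing on edge in the rack: 10 mm thick (its x), 110 mm long (y), 105 mm high (z), about 0.08 kg. Origin: centre of its lower edge. Either face may be forward
- rack: wooden slotted rack, 110 x 132 mm, fixed; the board stands in its middle slot, 14 mm wide across the rack's x, floor 12 mm above the counter, wooden fins 50 mm high beside the board's ends. Origin: centre of the underside
- tub: bystander: white lidded ricotta tub, 110 mm across, 58 mm high
- jar: bystander: jar with dark lid, 62 mm across, 80 mm high
- spice: bystander: spice jar with red cap, 40 mm across, 106 mm high
- tin: bystander: round tin, 86 mm across, 40 mm high
- marker: bystander: red marker, 133 mm long, lying
There are look-alikes about, which are no part of the job. Leave any purple or turquoise look-alike of the cheese alone.

How it is judged:
By the outcome, as a careful person would: the job done as asked, in the order asked, and still so for the second after the job is handed in, while the arm keeps its last pose, push and grip.
It also fails if it takes over 72 s, if anything falls off the work surface, if the arm or the gripper's body presses on something with over 40 N, if the wrist force passes 120 N, or if a joint passes its speed limit or range.

### The arm

A 7-joint arm with a two-finger parallel gripper is mounted at the origin on a cart in front of the work surface, level with it; the furniture and walls round the work are solid. World frame = base frame: x ahead of the robot, y to its left, z up, the work surface at z = 0. Lengths are in m, angles in rad, forces in N, time in s.
With the tool pointing down it reaches from about 0.4 to 0.925 m from the base axis. Payload 5.6 kg.
Tool frame: the origin (TCP) lies midway between the tips of the shut fingers; the grasp point (between the pads) lies 19 mm behind it (env.hold_point_z is the distance from the TCP to the grasp point, in m); z points along the fingers, y is the line along which they close (so a half turn about z gives the same grasp; the last joint's range is limited). The gripper opens to 85 mm and grips with 20 to 120 N. Pads are 22 mm wide; open, the fingers measure 114 mm over their backs; the gripper's body (76 mm by 85 mm) begins 54 mm behind the grasp point. The pads swing forward as they close: fully open they stand 13 mm farther back than shut.
Start: joints at [1.113, 0.468, -0.012, 1.603, 0.006, 1.071, -0.056], TCP at [0.262, -0.595, 0.231] pointing down, gripper open.
Joint ranges: [-2.53, 2.53], [-0.31, 2.02], [-1.57, 1.55], [0.28, 2.44], [-1.29, 4.43], [0.15, 1.84], [-2.92, 2.92]. Speed limits (rad/s): [2.57, 2.57, 3.14, 3.14, 3.14, 3.14, 3.14].

### API

Orientations are given as a unit quaternion [w, x, y, z].
In Python, from bench import env gives the robot as it stands. The module is installed in compiled form; this text tells all that it offers.
- The arm moves only by the shell command python3 -m handwheel 'ROWS' [FORCE]. ROWS is JSON, a list of rows, each a list of 3 entries, a list of its own where there are three numbers: the shift along the tool's x, y, z in m, then the turn about the tool's z in units of 8 degrees (1.0 is 8 degrees), then the opening, from 0 (shut) to 1 (fully open). A call has 1 to 8 rows; each row shifts and turns the commanded pose from where the row before left it, along the tool's axes as they then stand; what a row does not reach is not made up. A row lasts 1/8 s, in which the tool goes at most 62.5 mm and 10.7 degrees, less where a joint would pass 70% of its speed; a pose out of reach is approached as far as the arm can. A call is refused whole if a number of a shift passes 0.0625 or a number of a turn 1, either way. A call with a gripper value outside its range is refused whole. The fingers move at their own pace and stop on an object; FORCE is the grip in N (left out, the last holds). Time passes only in rows, so rows that do not move let the fingers close. It gives the time, the measured TCP pose, the force, the opening and the grip force at its end, in the units of the state.
- env.get_state(): the state, without advancing time (a new reading comes with each control period).
- env.camera(name): name is "side" or "top"; returns a dict with "image" (480x640x3 uint8, blue, green, red), "fovy" (degrees; the focal length in pixels is half the picture's height over the tangent of half this angle, whatever the lens; pixels are square), "cx", "cy" (the principal point, pixels), "xyz" and "attitude" of the camera in the world. Camera axes: x right, y up, looking along -z (the intrinsics and any distortion apply to the point x, -y, -z); pixel columns grow to the right and rows downward; lengths in m; the calibration is good to about 2 mm. A picture is of the moment at which its call begins. There is no depth.
- env.finish_job(): hands the job in; it is judged then, once.
The state is a dict: "time_s": time; "joints": joint angles; "qd": joint speeds; "effort": joint torques, N m; "eef_pos": TCP position; "tool_rot": TCP orientation; "wrist_force": force on the tool from outside, world axes, zero at the start; "torque": the same for the moment, N m; "grip_width": finger opening in m; "finger_force": force on a finger pad.
Only numpy, scipy, OpenCV 4.12 (cv2) and the standard library are available. Lean on these libraries where they do the work, as an engineer would, in place of code of your own. Each camera call takes 0.05 s, during which the arm holds its last target. There are 200 camera calls.

## Working session

There is one attempt and no reset: what is moved stays moved. The work goes in short steps, Python scripts to look and compute and a shell command to move; the robot and the scene stay as the last step left them, time stands still between calls to the robot, and variables do not carry over. Pictures are saved under pics/ and viewed, at most 10 in all, crops included, and the job is handed in when it is done.

```bash
mkdir -p pics; python3 - <<'E'
from bench import env
import cv2
for n in("side","top"):
    c=env.camera(n); cv2.imwrite(f"pics/{n}0.png",c["image"])
    print({k:v for k,v in c.items() if k!="image"})
print(env.get_state(), env.hold_point_z)
E
```

```text
{'fovy': 43.59650962638413, 'cx': 315.66993640866235, 'cy': 241.05656162395744, 'xyz': array([ 0.56439595, -1.41778037,  1.28452786]), 'attitude': array([ 0.91297149,  0.40776871, -0.00373303,  0.01392133])}
{'fovy': 55.828018961973285, 'cx': 318.71474341635246, 'cy': 232.69564208705307, 'xyz': array([ 0.30991531, -0.09617165,  1.61960329]), 'attitude': array([ 0.70550665,  0.06040781, -0.05406497, -0.7040513 ])}
{'time_s': 0.1, 'joints': array([ 1.11298982,  0.46830674, -0.01157244,  1.60355803,  0.00601589,
        1.07141867, -0.05629566]), 'qd': array([-0.00045159, -0.00296512, -0.00027964, -0.00216413,  0.00014176,
       -0.00113008, -0.00031975]), 'effort': array([ 1.25615359e-03, -5.33520520e+01,  2.19846895e-02, -2.51966679e+01,
        1.15371763e-02,  4.31367269e-03,  1.12745934e-05]), 'eef_pos': array([ 0.26166588, -0.5944352 ,  0.23041118]), 'tool_rot': array([-7.92641485e-04,  9.78576780e-01,  2.05880546e-01, -2.41426236e-04]), 'wrist_force': array([-0.32411993,  0.41496436,  0.93773991]), 'torque': array([ 0.03121798, -0.02569264, -0.00988833]), 'finger_force': 0.0, 'grip_width': 0.0855010088368726} 0.0187
```

View pics/side0.png

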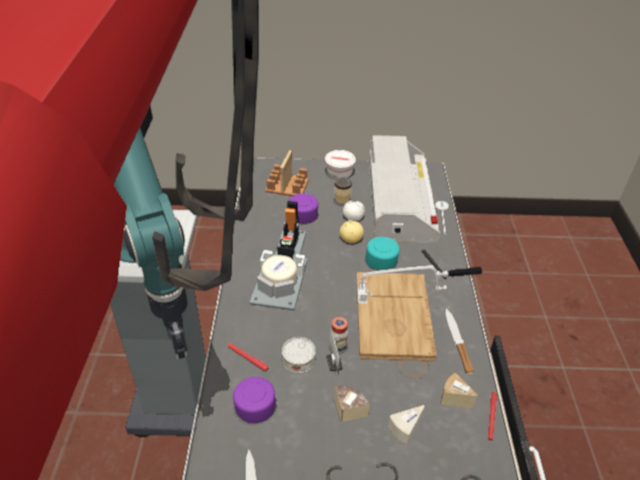

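View pics/top0.png

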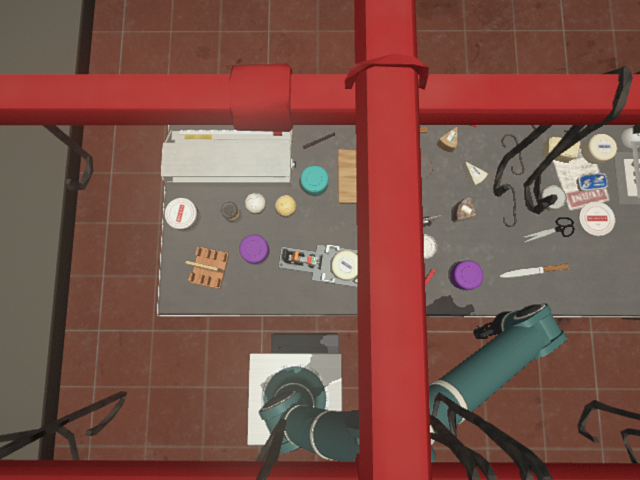

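Candidates: the board is in the rack at side (287,170) / top (205,266). The big cutting board at side (395,315) is a look-alike. The cheese is on the clamp at side (279,268) / top (345,263). The look-alikes are the purple ones at (303,208) and (255,399), the turquoise one at (382,253), and the loose cheeses. I'll check these in close crops.

```bash
cat > h.py <<'E'
from bench import env
import numpy as np, cv2
from scipy.spatial.transform import Rotation as R
def cam(n):
    c=env.camera(n); q=c["attitude"]; c["R"]=R.from_quat([*q[1:],q[0]]).as_matrix()
    c["f"]=240/np.tan(np.radians(c["fovy"]/2)); return c
def ray(c,u,v):
    d=np.array([(u-c["cx"])/c["f"],-(v-c["cy"])/c["f"],-1]); return c["xyz"],c["R"]@d
def plane(c,u,v,z):
    o,d=ray(c,u,v); return o+d*(z-o[2])/d[2]
def tri(c1,p1,c2,p2):
    o1,d1=ray(c1,*p1); o2,d2=ray(c2,*p2)
    s=np.linalg.lstsq(np.c_[d1,-d2],o2-o1,rcond=None)[0]
    a,b=o1+s[0]*d1,o2+s[1]*d2; return (a+b)/2,np.linalg.norm(a-b)
def proj(c,P):
    p=c["R"].T@(np.asarray(P)-c["xyz"]); return c["cx"]-c["f"]*p[0]/p[2], c["cy"]+c["f"]*p[1]/p[2]
E
python3 - <<'E'
import cv2,numpy as np
t=cv2.imread("pics/top0.png");s=cv2.imread("pics/side0.png")
a=cv2.resize(t[230:300,180:370],None,fx=4.2,fy=4.2,interpolation=cv2.INTER_CUBIC)
b=cv2.resize(s[145:310,245:325],None,fx=3.6,fy=3.6,interpolation=cv2.INTER_CUBIC)
b2=cv2.resize(s[145:200,255:325],None,fx=7,fy=7,interpolation=cv2.INTER_CUBIC)
print(a.shape,b.shape)
cv2.imwrite("pics/topc.png",a);cv2.imwrite("pics/sidec.png",b)
E
```

```text
(294, 798, 3) (594, 288, 3)
```

View pics/topc.png

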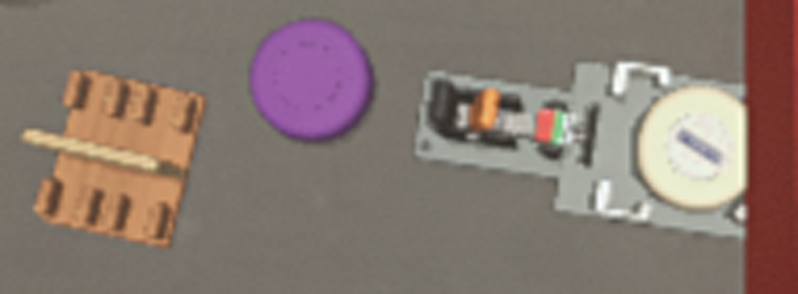

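View pics/sidec.png

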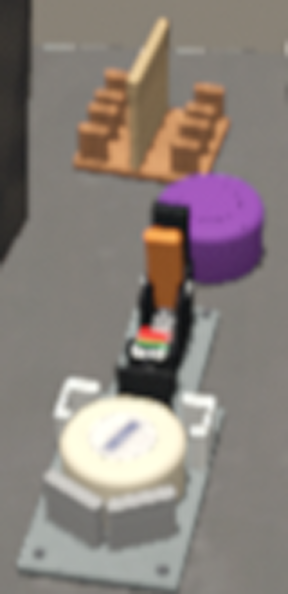

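```bash
python3 - <<'E'
from h import *
t=cam("top");s=cam("side")
T=lambda x,y:(180+x/4.2-.4,230+y/4.2-.4)
S=lambda x,y:(245+x/3.6-.4,145+y/3.6-.4)
print("board near top",tri(s,S(134,83),t,T(155,163)))
print("board far top",tri(s,S(165,20),t,T(25,135)))
for p in[(75,70),(205,95),(170,245),(37,210)]: print("rack corner",plane(t,*T(*p),.012))
for p in[(75,165),(210,178),(228,118),(100,70)]: print("rack side corner",plane(s,*S(*p),.012))
for n,p,z in[("handle",(440,108),.148),("trig",(486,108),.14),("cheese",(697,147),.073),("bed l up",(427,70),.012),("bed l dn",(415,157),.012)]: print(n,plane(t,*T(*p),z))
print("cheese",tri(s,S(123,437),t,T(699,145)))
print("bed near corners",plane(s,*S(20,570),.012),plane(s,*S(180,592),.012))
print("handle top",tri(s,S(171,207),t,T(440,95)),"trig top",tri(s,S(164,235),t,T(487,95)))
E
```

```text
board near top (array([0.43440584, 0.25830037, 0.11169097]), np.float64(0.001701786916591122))
board far top (array([0.45714188, 0.36240505, 0.11409143]), np.float64(4.644715319975198e-05))
rack corner [0.52284313 0.35348538 0.012     ]
rack corner [0.50155378 0.24150973 0.012     ]
rack corner [0.37457358 0.26655583 0.012     ]
rack corner [0.40364765 0.38014653 0.012     ]
rack side corner [0.37415373 0.25977169 0.012     ]
rack side corner [0.50597223 0.24510496 0.012     ]
rack side corner [0.52020035 0.34439265 0.012     ]
rack side corner [0.38612013 0.42189566 0.012     ]
handle [0.47548312 0.02944548 0.148     ]
trig [ 0.47644759 -0.00586833  0.14      ]
cheese [ 0.45239372 -0.17394957  0.073     ]
bed l up [0.52332794 0.05263579 0.012     ]
bed l dn [0.44906461 0.06160266 0.012     ]
cheese (array([ 0.45306314, -0.17589096,  0.070884  ]), np.float64(0.002347915755069016))
bed near corners [ 0.37555503 -0.26927995  0.012     ] [ 0.50281863 -0.28748445  0.012     ]
handle top (array([0.48319579, 0.0293258 , 0.14568778]), np.float64(0.0055099846423856185)) trig top (array([ 0.48126013, -0.00768531,  0.14534947]), np.float64(0.009618989816030016))
```

```bash
python3 - <<'E'
from h import *
t=cam("top");s=cam("side")
for n,c,(x0,x1,y0,y1) in[("top",t,(270,358,235,300)),("side",s,(245,325,195,315))]:
    im=c["image"][y0:y1,x0:x1]; hsv=cv2.cvtColor(im,cv2.COLOR_BGR2HSV); H,S,V=cv2.split(hsv)
    for nm,m in[("white",(V>185)&(S<35)),("orange",(H>5)&(H<20)&(S>150)&(V>120)),("cheese",(H>15)&(H<40)&(S>30)&(V>150)),("green",(H>40)&(H<90)&(S>90)),("red",((H<6)|(H>174))&(S>120)&(V>90))]:
        k,l,st,ce=cv2.connectedComponentsWithStats(m.astype('uint8'),connectivity=8)
        for i in range(1,k):
            if st[i,4]>=6: print(n,nm,st[i,:4]+[x0,y0,0,0],st[i,4],(ce[i]+[x0,y0]).round(1))
    cv2.imwrite(f"pics/{n}_z.png",cv2.resize(im,None,fx=(8 if n=="top" else 5),fy=(8 if n=="top" else 5),interpolation=cv2.INTER_CUBIC))
E
```

```text
top white [326 245  14   7] 39 [331.1 247.5]
top white [334 252  23  26] 453 [345.6 264.7]
top white [301 257   6   4] 15 [303.3 259. ]
top white [313 257   5   7] 18 [314.9 259.6]
top white [322 273  14   9] 44 [326.6 277.7]
top orange [292 252   5   9] 19 [294.  256.5]
top orange [297 252   2   6] 9 [297.3 254.3]
top cheese [332 250  26  30] 402 [344.5 265. ]
top cheese [295 253   2   6] 9 [295.7 256. ]
top red [308 257   4   7] 21 [309.1 259.7]
side white [282 241   3   3] 6 [283.  242.2]
side white [260 250  34  29] 629 [276.7 265.3]
side white [295 254  10  12] 58 [300.2 258.7]
side white [258 276  15  10] 51 [265.2 280.3]
side white [275 280  18   6] 55 [283.6 282.6]
side orange [286 208  10  22] 166 [290.3 217.2]
side cheese [286 209   8   3] 13 [289.8 210.1]
side cheese [261 255  36  29] 279 [279.3 271.8]
side red [284 235   7   4] 17 [286.2 236.8]
```

View pics/top_z.png

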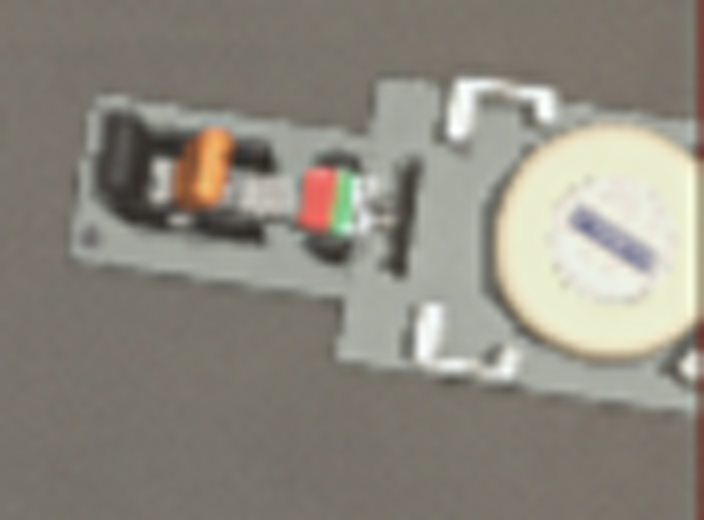

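View pics/side_z.png

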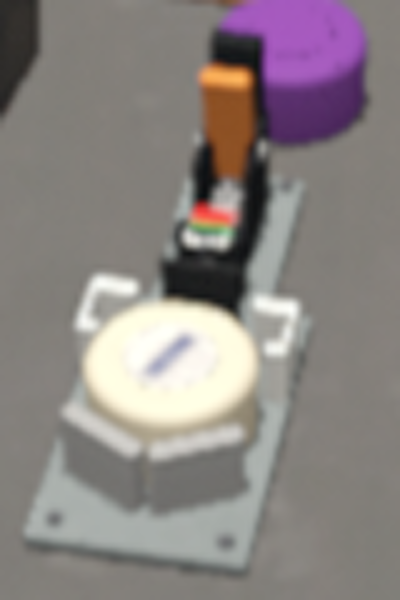

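```bash
python3 - <<'E'
from h import *
t=cam("top");s=cam("side")
T=lambda x,y:(270+x/8-.44,235+y/8-.44)
S=lambda x,y:(245+x/5-.4,195+y/5-.4)
print("tri slot mid+4.5",tri(t,T(487.5,226.5),s,S(191,315)))
P=[plane(t,*T(*p),.055) for p in[(505,98),(470,355),(477,225)]]
Q=[plane(s,*S(*p),.055) for p in[(288,325),(95,305)]]
print(P,Q)
for a,b in((P[0],P[1]),(Q[0],Q[1])): d=b-a;print(np.linalg.norm(d),np.degrees(np.arctan2(d[1],d[0])),(a+b)/2)
e=[plane(t,*T(*p),.012) for p in[(95,95),(365,132),(75,258),(340,298)]]
for a,b in((0,1),(2,3)): d=e[b]-e[a];print("bed edge",np.degrees(np.arctan2(d[1],d[0])))
d=e[2]-e[0];print("rear edge",e[0],e[2],np.degrees(np.arctan2(d[1],d[0])),(e[0]+e[2])/2)
print("trig top",tri(t,T(215,135),s,S(226,72)), tri(t,T(120,118),s,S(238,38)))
print("cheese",plane(t,*T(605,240),.073),plane(s,*S(172,362),.073))
E
```

```text
tri slot mid+4.5 (array([ 0.45996691, -0.12283682,  0.05409398]), np.float64(0.00011943321975095291))
[array([ 0.51600115, -0.1305045 ,  0.055     ]), array([ 0.40451178, -0.11520571,  0.055     ]), array([ 0.46058098, -0.11827003,  0.055     ])] [array([ 0.51795367, -0.13002245,  0.055     ]), array([ 0.40229289, -0.11753044,  0.055     ])]
0.11253413749681287 172.18656150414117 [ 0.46025647 -0.12285511  0.055     ]
0.11633341883304917 173.83563402490535 [ 0.46012328 -0.12377645  0.055     ]
bed edge -97.7528999268398
bed edge -98.45045901647397
rear edge [0.52272113 0.05202275 0.012     ] [0.44967663 0.05974351 0.012     ] 173.96627139820419 [0.48619888 0.05588313 0.012     ]
trig top (array([ 0.48174658, -0.01116782,  0.15187336]), np.float64(0.012262471657823851)) (array([0.48804331, 0.02783602, 0.14771737]), np.float64(0.014557367134591676))
cheese [ 0.45252823 -0.17269524  0.073     ] [ 0.45307023 -0.18248896  0.073     ]
```

```bash
cat >> h.py <<'E'
def go(x,y,z,yaw_ty=None):
    "remaining shift in tool axes (m) and turn (units of 8 deg) to a world TCP target; yaw_ty = world angle of tool y"
    st=env.get_state(); q=st["tool_rot"]; M=R.from_quat([*q[1:],q[0]]).as_matrix()
    d=M.T@(np.array([x,y,z])-st["eef_pos"]); a=np.degrees(np.arctan2(M[1,1],M[0,1]))
    tu=None if yaw_ty is None else round(-(((yaw_ty-a+90)%180)-90)/8,2)
    print("t",round(st["time_s"],2),"pos",st["eef_pos"].round(4),"yaw",a.round(2),"tilt",M[:2,2].round(3),"F",st["wrist_force"].round(1),"w",round(st["grip_width"],4),"ff",round(st["finger_force"],1),"| shift",d.round(4),"turn",tu)
E
python3 -m handwheel '[[[0.042,-0.028,-0.008],0,1],[[0.042,-0.028,-0.008],0,1],[[0.042,-0.028,-0.008],0,1],[[0.042,-0.028,-0.008],0,1],[[0.042,-0.028,-0.008],0,1],[[0.042,-0.028,-0.008],0,1],[[0.042,-0.028,-0.008],0,1],[[0,0,0],-1,1]]' 60
python3 -c "
from h import *
go(.446,.31,.28,-11.7)"
```

```text
time_s: 1.4
eef_pos: [0.4551, -0.2926, 0.2884]
tool_rot: [0.0, 0.96, 0.279, 0.001]
wrist_force: [0.5, -0.9, -0.7]
grip_width: 0.0855
finger_force: 0.0
t 1.4 pos [ 0.4551 -0.2926  0.2884] yaw -57.57 tilt [0.003 0.   ] F [ 0.5 -0.9 -0.7] w 0.0855 ff 0.0 | shift [ 0.3154 -0.5135  0.0086] turn -5.73
```

```bash
python3 -m handwheel '[[[0.0287,-0.0467,0],0,1],[[0.0287,-0.0467,0],0,1],[[0.0287,-0.0467,0],0,1],[[0.0287,-0.0467,0],0,1],[[0.0287,-0.0467,0],0,1],[[0.0287,-0.0467,0],0,1],[[0.0287,-0.0467,0],0,1],[[0.0287,-0.0467,0],0,1]]'
python3 -m handwheel '[[[0.0287,-0.0467,0],0,1],[[0.0287,-0.0467,0],0,1],[[0.0287,-0.0467,0],0,1],[[0,0,0],-1,1],[[0,0,0],-1,1],[[0,0,0],-1,1],[[0,0,0],-1,1],[[0,0,0],-1,1]]'
python3 -c "
from h import *
go(.446,.31,.28,-11.7)"
```

```text
time_s: 2.4
eef_pos: [0.4505, 0.1431, 0.2877]
tool_rot: [0.0, 0.962, 0.273, 0.001]
wrist_force: [1.3, -0.0, 0.4]
grip_width: 0.0855
finger_force: 0.0
time_s: 3.4
eef_pos: [0.45, 0.3058, 0.2873]
tool_rot: [0.0, 0.809, 0.588, 0.0]
wrist_force: [0.4, 1.1, -1.2]
grip_width: 0.0852
finger_force: 0.0
t 3.4 pos [0.45   0.3058 0.2873] yaw -17.98 tilt [ 0. -0.] F [ 0.4  1.1 -1.2] w 0.0852 ff 0.0 | shift [ 0.0028 -0.0051  0.0073] turn -0.79
```

```bash
python3 -m handwheel '[[[0.003,-0.005,0.02],-0.79,1],[[0,0,0.05],0,1],[[0,0,0.05],0,1],[[0,0,0.05],0,1],[[0,0,0.032],0,1],[[0,0,0],0,1]]'
python3 - <<'E'
from h import *
go(.446,.31,.085,-11.7)
s=cam("side")
cv2.imwrite("pics/g1.png",cv2.resize(s["image"][100:220,230:350],None,fx=5,fy=5,interpolation=cv2.INTER_CUBIC))
E
```

```text
time_s: 4.15
eef_pos: [0.4449, 0.3092, 0.0832]
tool_rot: [-0.0, 0.777, 0.63, -0.002]
wrist_force: [0.2, -0.1, -0.0]
grip_width: 0.0852
finger_force: 0.0
t 4.15 pos [0.4449 0.3092 0.0832] yaw -11.91 tilt [-0.004 -0.003] F [ 0.2 -0.1 -0. ] w 0.0852 ff 0.0 | shift [ 0.001   0.001  -0.0018] turn -0.03
```

View pics/g1.png

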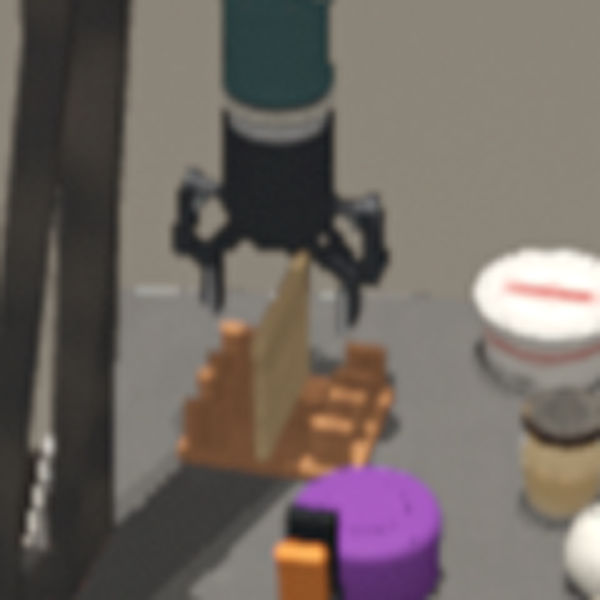

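The open fingers at (212,290) and (347,305) straddle the board at (280,330) and clear the fins. I'll close and lift.

```bash
python3 -m handwheel '[[[0,0,0],0,0],[[0,0,0],0,0],[[0,0,0],0,0],[[0,0,0],0,0],[[0,0,0],0,0],[[0,0,0],0,0],[[0,0,0],0,0],[[0,0,0],0,0]]' 50
python3 -m handwheel '[[[0,0,-0.01],0,0],[[0,0,-0.02],0,0],[[0,0,-0.03],0,0],[[0,0,-0.04],0,0],[[0,0,-0.04],0,0],[[0,0,-0.04],0,0],[[0,0,0],0,0]]'
python3 -c "
from h import *
go(.4606,-.1186,.26,-97.7)"
```

```text
time_s: 5.2
eef_pos: [0.4464, 0.3105, 0.0857]
tool_rot: [0.0, 0.777, 0.63, 0.0]
wrist_force: [-1.1, -0.4, 5.6]
grip_width: 0.0095
finger_force: 49.5
time_s: 6.08
eef_pos: [0.4474, 0.3119, 0.2696]
tool_rot: [0.001, 0.777, 0.63, 0.004]
wrist_force: [-0.1, -0.0, -1.6]
grip_width: 0.0092
finger_force: 48.8
t 6.08 pos [0.4474 0.3119 0.2696] yaw -11.91 tilt [0.007 0.004] F [-0.1 -0.  -1.6] w 0.0092 ff 48.8 | shift [-0.4185  0.1017  0.0081] turn 10.72
```

```bash
python3 -m handwheel '[[[-0.0465,0.0113,0],0,0],[[-0.0465,0.0113,0],0,0],[[-0.0465,0.0113,0],0,0],[[-0.0465,0.0113,0],0,0],[[-0.0465,0.0113,0],0,0],[[-0.0465,0.0113,0],0,0],[[-0.0465,0.0113,0],0,0],[[-0.0465,0.0113,0],0,0]]'
python3 -m handwheel '[[[-0.0465,0.0113,0],0,0],[[0,0,0],1,0],[[0,0,0],1,0],[[0,0,0],1,0],[[0,0,0],1,0],[[0,0,0],1,0],[[0,0,0],1,0],[[0,0,0],1,0]]'
python3 -m handwheel '[[[0,0,0],1,0],[[0,0,0],1,0],[[0,0,0],1,0],[[0,0,0],0.7,0],[[0,0,0],0,0],[[0,0,0],0,0]]'
python3 -c "
from h import *
go(.4606,-.1186,.26,-97.7)"
```

```text
time_s: 7.08
eef_pos: [0.4571, -0.0737, 0.2651]
tool_rot: [-0.0, 0.777, 0.63, -0.0]
wrist_force: [0.7, 0.2, -0.4]
grip_width: 0.0092
finger_force: 48.7
time_s: 8.07
eef_pos: [0.4586, -0.1198, 0.2648]
tool_rot: [-0.0, 0.982, 0.189, -0.001]
wrist_force: [-0.2, -0.2, -0.8]
grip_width: 0.0092
finger_force: 48.6
time_s: 8.82
eef_pos: [0.459, -0.12, 0.2651]
tool_rot: [-0.0, 0.998, -0.065, -0.0]
wrist_force: [0.2, 0.4, 0.2]
grip_width: 0.0093
finger_force: 48.6
t 8.82 pos [ 0.459  -0.12    0.2651] yaw -97.42 tilt [-0.001  0.   ] F [0.2 0.4 0.2] w 0.0093 ff 48.6 | shift [ 0.0014 -0.0016  0.0051] turn 0.04
```

```bash
python3 -m handwheel '[[[0.0015,-0.0025,0.045],0,0],[[0,0,0.05],0,0],[[0,0,0],0,0],[[0,0,0],0,0]]'
python3 - <<'E'
from h import *
go(.4607,-.1176,.17,-97.7)
a=cam("side")["image"][170:300,240:330]; b=cam("top")["image"][225:305,270:365]
a=cv2.resize(a,None,fx=4.5,fy=4.5,interpolation=cv2.INTER_CUBIC); b=cv2.resize(b,None,fx=4,fy=4,interpolation=cv2.INTER_CUBIC)
o=np.zeros((max(a.shape[0],b.shape[0]),a.shape[1]+b.shape[1],3),np.uint8); o[:a.shape[0],:a.shape[1]]=a; o[:b.shape[0],a.shape[1]:]=b
print(a.shape,o.shape);cv2.imwrite("pics/hov.png",o)
E
```

```text
time_s: 9.32
eef_pos: [0.4622, -0.118, 0.1717]
tool_rot: [0.0, 0.998, -0.065, 0.001]
wrist_force: [-0.1, 0.3, -0.6]
grip_width: 0.0095
finger_force: 48.7
t 9.32 pos [ 0.4622 -0.118   0.1717] yaw -97.49 tilt [ 0.002 -0.   ] F [-0.1  0.3 -0.6] w 0.0095 ff 48.7 | shift [-0.0015 -0.0002  0.0017] turn 0.03
(585, 405, 3) (585, 785, 3)
```

View pics/hov.png

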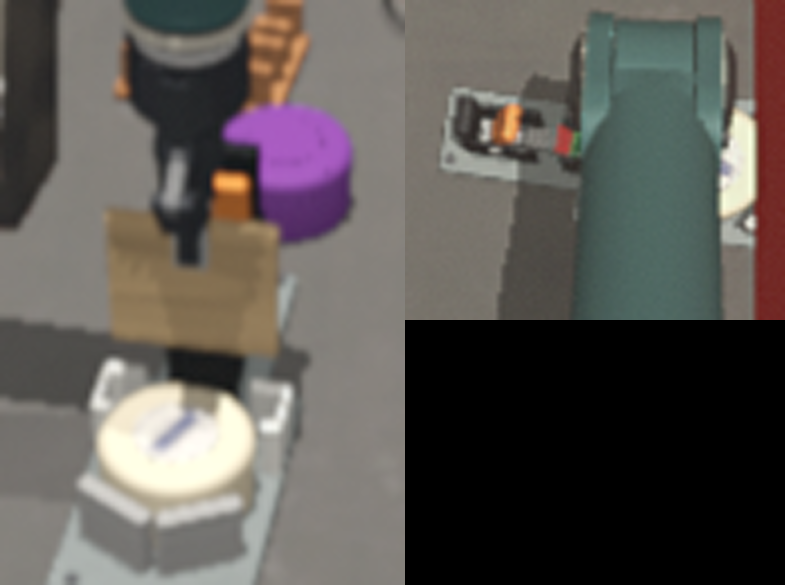

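The side view shows the board's lower corners at about (110,338) and (277,352), above the slot. The top view is hidden by the arm.

```bash
python3 - <<'E'
from h import *
s=cam("side"); S=lambda x,y:(240+x/4.5-.4,170+y/4.5-.4)
u=np.array([np.cos(np.radians(-97.5)),np.sin(np.radians(-97.5)),0]); v=np.array([-u[1],u[0],0])
p=env.get_state()["eef_pos"]; slot=np.array([.4606,-.1186,0])
for n,q in[("bl",(110,338)),("br",(277,352)),("tl",(107,211)),("tr",(278,232))]:
    o,d=ray(s,*S(*q)); P=o+d*((p+.005*u-o)@u)/(d@u); print(n,P.round(4),"clamp-y rel slot",((P-slot)@v).round(4),"rel tcp",((P-p)@v).round(4))
for q in[(288,325),(95,305)]:
    P=plane(s,245+q[0]/5-.4,195+q[1]/5-.4,.055);print("spine",((P-slot)@v).round(4))
E
```

```text
bl [ 0.4051 -0.1157  0.0973] clamp-y rel slot -0.0554 rel tcp -0.0572
br [ 0.5148 -0.1301  0.1024] clamp-y rel slot 0.0552 rel tcp 0.0534
tl [ 0.4075 -0.116   0.2051] clamp-y rel slot -0.053 rel tcp -0.0548
tr [ 0.5152 -0.1302  0.2038] clamp-y rel slot 0.0556 rel tcp 0.0538
spine 0.0584
spine -0.0579
```

```bash
python3 -m handwheel '[[[0,0,0.02],0,0],[[0,0,0.02],0,0],[[0,0,0.015],0,0],[[0,0,0.01],0,0],[[0,0,0],0,0]]'
python3 -c "
from h import *
go(.4622,-.118,.0857,-97.5)"
```

```text
time_s: 10.1
eef_pos: [0.461, -0.1178, 0.105]
tool_rot: [-0.0, 0.998, -0.065, -0.0]
wrist_force: [-0.3, -0.5, -0.0]
grip_width: 0.0096
finger_force: 48.8
t 10.1 pos [ 0.461  -0.1178  0.105 ] yaw -97.51 tilt [-0.001  0.   ] F [-0.3 -0.5 -0. ] w 0.0096 ff 48.8 | shift [0.0012 0.     0.0193] turn -0.0
```

```bash
python3 -m handwheel '[[[0.001,0,0.008],0,0],[[0,0,0.007],0,0],[[0,0,0.003],0,0],[[0,0,0.001],0,0],[[0,0,0],0,0]]'
python3 -c "
from h import *
go(.4622,-.118,.0857,-97.5)"
```

```text
time_s: 10.72
eef_pos: [0.4622, -0.118, 0.0863]
tool_rot: [0.0, 0.998, -0.066, 0.0]
wrist_force: [-0.3, -0.1, -0.9]
grip_width: 0.0088
finger_force: 48.8
t 10.72 pos [ 0.4622 -0.118   0.0863] yaw -97.52 tilt [ 0. -0.] F [-0.3 -0.1 -0.9] w 0.0088 ff 48.8 | shift [ 0.     -0.      0.0006] turn -0.0
```

```bash
python3 -m handwheel '[[[0,0,0.0015],0,0],[[0,0,0],0,0],[[0,0,0],0,0.15],[[0,0,0],0,0.3],[[0,0,0],0,0.5],[[0,0,0],0,0.7],[[0,0,0],0,0.7],[[0,0,0],0,0.7]]'
python3 -m handwheel '[[[0,0,-0.02],0,0.7],[[0,0,-0.04],0,0.7],[[0,0,-0.05],0,0.7],[[0,0,-0.05],0,0.7],[[0,0,0],0,1]]'
python3 -c "
from h import *
go(.4783,.0193,.26,-97.7)"
```

```text
time_s: 11.72
eef_pos: [0.4621, -0.118, 0.0847]
tool_rot: [0.0, 0.998, -0.066, -0.0]
wrist_force: [0.2, 0.0, -1.0]
grip_width: 0.0597
finger_force: 0.0
time_s: 12.35
eef_pos: [0.4645, -0.1185, 0.2486]
tool_rot: [0.001, 0.998, -0.066, 0.004]
wrist_force: [-0.1, -0.2, -1.0]
grip_width: 0.0755
finger_force: 0.0
t 12.35 pos [ 0.4645 -0.1185  0.2486] yaw -97.53 tilt [ 0.008 -0.003] F [-0.1 -0.2 -1. ] w 0.0755 ff 0.0 | shift [-0.0043 -0.1384 -0.0117] turn 0.02
```

```bash
python3 -m handwheel '[[[-0.001,-0.046,0],0,1],[[-0.001,-0.046,0],0,1],[[-0.001,-0.046,0],0,1],[[0,0,0],0,1],[[0,0,0],0,1]]'
python3 - <<'E'
from h import *
go(.4783,.0193,.105,-97.7)
a=cam("side")["image"][150:310,240:330]; b=cam("top")["image"][225:305,270:365]
a=cv2.resize(a,None,fx=3.7,fy=3.7,interpolation=cv2.INTER_CUBIC); b=cv2.resize(b,None,fx=4.7,fy=4.7,interpolation=cv2.INTER_CUBIC)
o=np.zeros((max(a.shape[0],b.shape[0]),a.shape[1]+b.shape[1],3),np.uint8); o[:a.shape[0],:a.shape[1]]=a; o[:b.shape[0],a.shape[1]:]=b
print(a.shape,o.shape);cv2.imwrite("pics/placed.png",o)
E
```

```text
time_s: 12.98
eef_pos: [0.4767, 0.0185, 0.2439]
tool_rot: [0.0, 0.998, -0.066, -0.001]
wrist_force: [0.3, -0.6, -0.3]
grip_width: 0.0854
finger_force: 0.0
t 12.97 pos [0.4767 0.0185 0.2439] yaw -97.53 tilt [-0.002 -0.   ] F [ 0.3 -0.6 -0.3] w 0.0854 ff 0.0 | shift [ 0.0017 -0.0011  0.1389] turn 0.02
(592, 333, 3) (592, 779, 3)
```

View pics/placed.png

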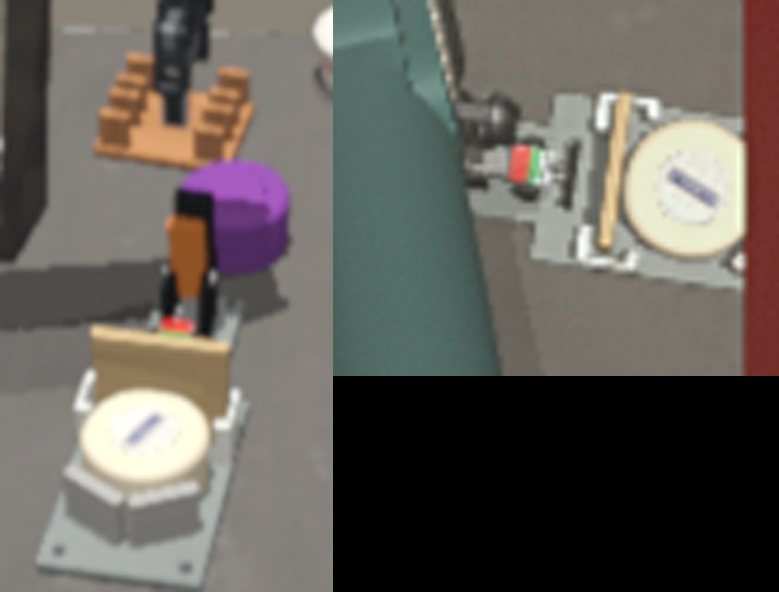

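The board stands upright between the brackets, with its top edge running from (625,97) to (605,245) in the top crop, behind the cheese. Now I'll go to the trigger.

```bash
python3 -m handwheel '[[[0.0017,-0.001,0.03],0,1],[[0,0,0.03],0,1],[[0,0,0.03],0,1],[[0,0,0.03],0,1],[[0,0,0.019],0,1],[[0,0,0],0,1],[[0,0,0],0,1]]'
cat >> h.py <<'E'
def blobs():
    for n,(x0,x1,y0,y1) in (("top",(290,345,240,290)),("side",(270,310,215,262))):
        im=cam(n)["image"][y0:y1,x0:x1]; H,S,V=[a.astype(int) for a in cv2.split(cv2.cvtColor(im,cv2.COLOR_BGR2HSV))]
        for nm,m in(("red",((H<6)|(H>174))&(S>120)&(V>90)),("green",(H>40)&(H<90)&(S>90)),("wood",(H>10)&(H<25)&(S>60)&(S<150)&(V>110)),("white",(V>160)&(S<45))):
            ys,xs=np.nonzero(m)
            if len(xs): print(n,nm,len(xs),(xs.mean()+x0).round(2),(ys.mean()+y0).round(2),end=" ; ")
        print()
E
python3 -c "
from h import *
go(.4783,.0193,.105,-97.7);blobs()"
```

```text
time_s: 13.95
eef_pos: [0.4795, 0.0194, 0.1064]
tool_rot: [0.0, 0.998, -0.066, 0.0]
wrist_force: [-0.2, 0.3, 0.5]
grip_width: 0.0855
finger_force: 0.0
t 13.95 pos [0.4795 0.0194 0.1064] yaw -97.58 tilt [ 0.001 -0.   ] F [-0.2  0.3  0.5] w 0.0855 ff 0.0 | shift [-0.0012  0.0002  0.0014] turn 0.01
top red 17 309.24 260.41 ; top green 2 312.5 259.5 ; top wood 125 329.33 262.01 ; top white 706 329.29 264.67 ; 
side red 22 286.36 236.68 ; side wood 555 285.96 248.1 ; side white 159 285.41 257.57 ;
```

```bash
python3 -m handwheel '[[[0,0,0],0,0],[[0,0,0],0,0],[[0,0,0],0,0],[[0,0,0],0,0],[[0,0,0],0,0],[[0,0,0],0,0],[[0,0,0],0,0],[[0,0,0],0,0]]' 30
python3 -c "
from h import *
go(.4783,.0193,.105,-97.7);blobs()"
python3 -m handwheel '[[[0,0,0],0,1],[[0,0,0],0,1],[[0,0,0],0,1],[[0,0,0],0,1],[[0,0,0],0,1]]'
python3 -c "
from h import *
go(.4783,.0193,.105,-97.7);blobs()"
```

```text
time_s: 15.05
eef_pos: [0.4797, 0.0218, 0.1069]
tool_rot: [-0.001, 0.998, -0.065, 0.001]
wrist_force: [-1.7, 5.4, 8.9]
grip_width: 0.0306
finger_force: 34.9
t 15.05 pos [0.4797 0.0218 0.1069] yaw -97.44 tilt [0.002 0.001] F [-1.7  5.4  8.9] w 0.0306 ff 34.9 | shift [-0.001   0.0027  0.0019] turn 0.03
top red 19 310.58 259.84 ; top green 3 314.0 260.0 ; top wood 121 329.1 261.7 ; top white 712 328.58 264.35 ; 
side red 23 286.13 237.83 ; side wood 562 285.94 247.86 ; side white 160 285.5 257.45 ; 
time_s: 15.78
eef_pos: [0.4791, 0.0202, 0.1058]
tool_rot: [-0.0, 0.998, -0.065, 0.0]
wrist_force: [-0.6, -0.3, -0.4]
grip_width: 0.0852
finger_force: 0.0
t 15.78 pos [0.4791 0.0202 0.1058] yaw -97.51 tilt [0. 0.] F [-0.6 -0.3 -0.4] w 0.0852 ff 0.0 | shift [-0.0007  0.001   0.0008] turn 0.02
top red 22 310.36 259.73 ; top green 3 314.0 260.0 ; top wood 125 329.31 261.79 ; top white 686 329.41 264.65 ; 
side red 23 286.13 237.83 ; side wood 561 285.94 247.99 ; side white 160 285.5 257.45 ;
```

```bash
python3 -m handwheel '[[[0,-0.002,0],0,0],[[0,0,0],0,0],[[0,0,0],0,0],[[0,0,0],0,0],[[0,0,0],0,0],[[0,0,0],0,0],[[0,0,0],0,0],[[0,0,0],0,0]]' 30
python3 -m handwheel '[[[0,0,0],0,1],[[0,0,0],0,1],[[0,0,0],0,1],[[0,0,0],0,1],[[0,0,0],0,1]]'
python3 -c "
from h import *
go(.4783,.0193,.105,-97.7);blobs()"
python3 -m handwheel '[[[0,0,0],0,0],[[0,0,0],0,0],[[0,0,0],0,0],[[0,0,0],0,0],[[0,0,0],0,0],[[0,0,0],0,0],[[0,0,0],0,0],[[0,0,0],0,0]]' 30
python3 -m handwheel '[[[0,0,0],0,1],[[0,0,0],0,1],[[0,0,0],0,1],[[0,0,0],0,1],[[0,0,0],0,1]]'
python3 -c "
from h import *
go(.4783,.0193,.105,-97.7);blobs()"
```

```text
time_s: 16.88
eef_pos: [0.4796, 0.0219, 0.1067]
tool_rot: [0.001, 0.998, -0.066, 0.0]
wrist_force: [-2.5, 0.8, 9.3]
grip_width: 0.031
finger_force: 35.2
time_s: 17.5
eef_pos: [0.4794, 0.0224, 0.1058]
tool_rot: [-0.0, 0.998, -0.065, 0.0]
wrist_force: [0.3, -0.9, -1.0]
grip_width: 0.0852
finger_force: 0.0
t 17.5 pos [0.4794 0.0224 0.1058] yaw -97.49 tilt [0. 0.] F [ 0.3 -0.9 -1. ] w 0.0852 ff 0.0 | shift [-0.0007  0.0032  0.0008] turn 0.03
top red 19 312.84 259.95 ; top green 3 316.0 262.0 ; top wood 127 329.43 262.11 ; top white 707 329.14 264.64 ; 
side red 12 286.83 239.17 ; side wood 557 285.96 247.97 ; side white 162 285.57 257.22 ; 
time_s: 18.6
eef_pos: [0.4796, 0.0218, 0.1067]
tool_rot: [0.0, 0.998, -0.066, 0.0]
wrist_force: [-1.5, -0.2, 9.8]
grip_width: 0.0304
finger_force: 35.2
time_s: 19.23
eef_pos: [0.4794, 0.0224, 0.1058]
tool_rot: [-0.0, 0.998, -0.065, 0.0]
wrist_force: [-0.1, 1.1, 0.0]
grip_width: 0.0853
finger_force: 0.0
t 19.23 pos [0.4794 0.0224 0.1058] yaw -97.49 tilt [0. 0.] F [-0.1  1.1  0. ] w 0.0853 ff 0.0 | shift [-0.0007  0.0032  0.0008] turn 0.03
top red 19 315.0 260.32 ; top wood 125 329.08 261.35 ; top white 723 328.74 264.59 ; 
side wood 560 285.93 247.91 ; side white 166 285.6 256.8 ;
```

```bash
python3 -m handwheel '[[[0,0,0],0,0],[[0,0,0],0,0],[[0,0,0],0,0],[[0,0,0],0,0],[[0,0,0],0,0],[[0,0,0],0,0],[[0,0,0],0,0],[[0,0,0],0,0]]' 30
python3 -m handwheel '[[[0,0,0],0,1],[[0,0,0],0,1],[[0,0,0],0,1],[[0,0,0],0,1],[[0,0,0],0,1]]'
python3 -c "
from h import *
blobs()"
python3 -m handwheel '[[[0,0,0],0,0],[[0,0,0],0,0],[[0,0,0],0,0],[[0,0,0],0,0],[[0,0,0],0,0],[[0,0,0],0,0],[[0,0,0],0,0],[[0,0,0],0,0]]' 30
python3 -c "
from h import *
go(.4783,.0193,.105,-97.7);blobs()
im=cam('top')['image']; np.save('t36.npy',im)
np.set_printoptions(linewidth=250)
hsv=cv2.cvtColor(im,cv2.COLOR_BGR2HSV)
for r in(259,260,261,262): print(r,[tuple(map(int,p)) for p in im[r,312:338]])
"
```

```text
time_s: 20.32
eef_pos: [0.4796, 0.0218, 0.1067]
tool_rot: [0.0, 0.998, -0.066, 0.0]
wrist_force: [-2.0, -0.0, 9.0]
grip_width: 0.0305
finger_force: 35.2
time_s: 20.95
eef_pos: [0.4794, 0.0224, 0.1058]
tool_rot: [-0.0, 0.998, -0.065, 0.0]
wrist_force: [-0.1, 0.5, -0.2]
grip_width: 0.0858
finger_force: 0.0
top red 18 317.33 260.5 ; top green 5 321.0 261.0 ; top wood 133 330.95 261.16 ; top white 734 328.27 264.49 ; 
side wood 503 285.78 248.57 ; side white 181 286.32 255.83 ; 
time_s: 22.05
eef_pos: [0.4796, 0.0219, 0.1068]
tool_rot: [0.0, 0.998, -0.066, 0.0]
wrist_force: [-0.6, 0.6, 8.9]
grip_width: 0.0303
finger_force: 34.6
t 22.05 pos [0.4796 0.0219 0.1068] yaw -97.53 tilt [ 0.001 -0.001] F [-0.6  0.6  8.9] w 0.0303 ff 34.6 | shift [-0.001   0.0027  0.0018] turn 0.02
top red 19 319.63 260.68 ; top green 2 323.0 261.5 ; top wood 129 331.91 261.67 ; top white 777 326.64 264.08 ; 
side wood 497 285.5 249.25 ; side white 174 287.17 254.06 ; 
259 [(171, 179, 182), (176, 183, 187), (178, 186, 189), (171, 179, 182), (164, 172, 171), (151, 159, 157), (123, 131, 184), (101, 111, 227), (98, 1
[... 906 characters left out ...]
30, 190, 176), (129, 189, 121), (127, 148, 126), (156, 158, 158), (197, 197, 196), (145, 147, 146), (92, 97, 99), (55, 60, 62), (57, 78, 93), (134, 181, 205), (149, 196, 223), (152, 196, 224), (171, 203, 218), (201, 229, 231), (208, 237, 236), (207, 235, 235)]
262 [(161, 169, 172), (164, 172, 175), (168, 176, 180), (159, 167, 169), (175, 184, 182), (143, 151, 158), (115, 123, 222), (98, 107, 233), (97, 104, 233), (102, 127, 222), (133, 195, 161), (130, 184, 117), (158, 169, 155), (146, 151, 154), (137, 141, 144), (115, 119, 122), (101, 105, 108), (68, 70, 72), (64, 87, 103), (138, 185, 212), (151, 196, 225), (150, 195, 217), (184, 214, 226), (204, 233, 234), (208, 237, 235), (207, 236, 235)]
```

```bash
cat >> h.py <<'E'
U=np.array([np.cos(np.radians(-97.7)),np.sin(np.radians(-97.7)),0]); Vv=np.array([-U[1],U[0],0]); O=np.array([.4683,-.0581,0])
def prof(c,im,z,vs,ss):
    pts=np.array([[proj(c,O+U*s/1e3+Vv*v/1e3+[0,0,z]) for s in ss] for v in vs],np.float32)
    return cv2.remap(im,pts[...,0],pts[...,1],cv2.INTER_LINEAR).astype(float).mean(0)
E
python3 - <<'E'
from h import *
c=cam("top"); ss=np.arange(-40,85,2.)
for nm,im,off in(("0",cv2.imread("pics/top0.png"),0),("36",np.load("t36.npy"),35)):
    s=ss[(ss>-35+off)&(ss<32+off)]
    a=prof(c,im,.068,np.r_[-22:-11:2,12:23:2],s); b=prof(c,im,.072,np.r_[-7:8:2],s)
    print(nm); print("s",s.astype(int).tolist()); print("pad",a.mean(1).astype(int).tolist()); print("R-G",(b[:,2]-b[:,1]).astype(int).tolist()); print("lum",b.mean(1).astype(int).tolist())
E
```

```text
0
s [-34, -32, -30, -28, -26, -24, -22, -20, -18, -16, -14, -12, -10, -8, -6, -4, -2, 0, 2, 4, 6, 8, 10, 12, 14, 16, 18, 20, 22, 24, 26, 28, 30]
pad [75, 83, 108, 133, 148, 156, 158, 156, 153, 150, 143, 129, 116, 107, 101, 99, 102, 105, 105, 106, 114, 130, 146, 159, 165, 166, 167, 162, 143, 122, 99, 79, 75]
R-G [3, 3, 3, 3, 3, 2, 0, -1, 8, 35, 86, 116, 125, 127, 125, 94, 41, -22, -59, -65, -41, -15, -6, -1, 0, 0, 1, 2, 2, 2, 3, 4, 3]
lum [172, 174, 176, 176, 177, 180, 177, 174, 157, 143, 143, 143, 144, 145, 146, 149, 154, 156, 158, 165, 186, 196, 191, 194, 178, 160, 144, 138, 137, 119, 97, 77, 73]
36
s [2, 4, 6, 8, 10, 12, 14, 16, 18, 20, 22, 24, 26, 28, 30, 32, 34, 36, 38, 40, 42, 44, 46, 48, 50, 52, 54, 56, 58, 60, 62, 64, 66]
pad [157, 157, 156, 156, 156, 159, 162, 162, 162, 161, 153, 138, 119, 103, 98, 96, 97, 101, 103, 104, 122, 155, 173, 181, 167, 143, 120, 97, 73, 63, 69, 105, 151]
R-G [2, 2, 2, 3, 2, 1, 0, 0, 3, 35, 78, 107, 123, 128, 123, 105, 42, -22, -53, -52, -27, -10, -1, 0, 0, 0, 1, 1, 2, 3, 11, 18, 24]
lum [176, 178, 179, 179, 176, 174, 177, 175, 166, 158, 154, 150, 146, 145, 147, 150, 157, 160, 152, 146, 160, 184, 197, 202, 189, 164, 138, 110, 83, 64, 72, 103, 156]
```

```bash
python3 - <<'E'
from h import *
a=cv2.imread("pics/top0.png")[248:272,300:326]; b=np.load("t36.npy")[248:272,311:337]; s=cam("side")["image"][225:265,270:305]
r=lambda i,f:cv2.resize(i,None,fx=f,fy=f,interpolation=cv2.INTER_CUBIC)
a,b,s=r(a,11),r(b,11),r(s,6)
o=np.zeros((264,a.shape[1]+b.shape[1]+s.shape[1],3),np.uint8); x=0
for i in(a,b,s): o[:i.shape[0],x:x+i.shape[1]]=i; x+=i.shape[1]
print(o.shape); cv2.imwrite("pics/ptr.png",o)
E
```

```text
(264, 782, 3)
```

View pics/ptr.png

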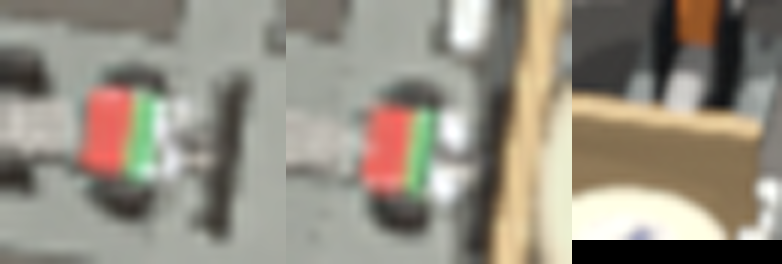

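```bash
cat >> h.py <<'E'
def meas(im,c):
    ss=np.arange(-40,100,.5); b=prof(c,im,.072,np.r_[-7:8:1],ss); d=b[:,2]-b[:,1]
    i=np.argmax(d); j=i+np.nonzero(d[i:]<20)[0][0]; rg=ss[j]
    lum=b.mean(1); k=j+30+np.nonzero(lum[j+30:]<120)[0][0]
    H,S,V=[a.astype(int) for a in cv2.split(cv2.cvtColor(im,cv2.COLOR_BGR2HSV))]
    m=np.zeros(H.shape,bool); m[252:277,335:356]=((H>100)&(H<140)&(S>50))[252:277,335:356]
    ys,xs=np.nonzero(m); w=S[ys,xs]; L=plane(c,(xs*w).sum()/w.sum(),(ys*w).sum()/w.sum(),.073)-O if len(xs) else O
    # white-side brightness just ahead of the green (v=-2..2 pointer row)
    print("RG",rg,"travel",rg+.7,"gap",ss[k]-rg,"label s,v",((L@U)*1e3).round(1),((L@Vv)*1e3).round(1),len(xs))
    o=np.arange(-4,22,1.); 
    for v in (-6,-3,-1,1,3,6): print(v,prof(c,im,.072,[v],rg+o).mean(1).astype(int).tolist())
E
python3 - <<'E'
from h import *
c=cam("top"); meas(cv2.imread("pics/top0.png"),c); meas(np.load("t36.npy"),c); print(c["image"].shape)
E
```

```text
RG -1.0 travel -0.30000000000000004 gap 25.5 label s,v 107.6 4.0 1
-6 [147, 150, 153, 156, 158, 158, 158, 158, 163, 168, 173, 173, 171, 168, 169, 188, 204, 222, 216, 204, 192, 180, 168, 158, 147, 145]
-3 [148, 150, 153, 156, 156, 155, 155, 157, 160, 164, 168, 170, 173, 174, 179, 188, 197, 205, 191, 179, 168, 160, 151, 142, 137, 144]
-1 [147, 149, 152, 154, 154, 154, 154, 156, 159, 161, 166, 176, 184, 191, 190, 189, 190, 185, 172, 159, 146, 137, 127, 115, 112, 117]
1 [146, 148, 151, 152, 153, 154, 155, 157, 158, 160, 171, 185, 200, 209, 198, 188, 179, 169, 158, 147, 138, 134, 129, 124, 124, 127]
3 [146, 147, 149, 152, 154, 156, 158, 160, 161, 163, 179, 197, 214, 218, 208, 195, 185, 176, 167, 157, 149, 145, 140, 136, 136, 136]
6 [147, 148, 150, 152, 156, 158, 159, 160, 161, 167, 184, 203, 221, 215, 206, 196, 190, 190, 189, 187, 180, 172, 166, 159, 151, 142]
RG 35.0 travel 35.7 gap 20.5 label s,v 111.0 4.5 1
-6 [149, 151, 153, 155, 157, 159, 156, 151, 146, 143, 164, 186, 211, 222, 227, 232, 236, 227, 218, 208, 195, 183, 170, 157, 136, 118]
-3 [147, 149, 152, 155, 158, 162, 157, 151, 146, 148, 159, 172, 186, 188, 191, 197, 197, 195, 192, 192, 186, 178, 172, 163, 148, 131]
-1 [147, 149, 152, 157, 161, 163, 157, 151, 145, 147, 150, 155, 157, 156, 153, 153, 152, 154, 153, 150, 145, 142, 138, 130, 124, 115]
1 [148, 150, 154, 158, 163, 162, 157, 151, 145, 144, 142, 142, 144, 149, 152, 154, 158, 162, 164, 155, 144, 133, 124, 117, 110, 104]
3 [147, 150, 153, 158, 162, 160, 157, 152, 148, 145, 141, 137, 146, 153, 161, 170, 178, 186, 195, 181, 164, 150, 136, 122, 109, 98]
6 [148, 151, 155, 158, 161, 160, 158, 157, 154, 151, 148, 151, 175, 196, 216, 225, 231, 237, 234, 213, 192, 173, 154, 134, 114, 98]
(480, 640, 3)
```

```bash
python3 - <<'E'
from h import *
c=cam("top"); im=c["image"]; meas(im,c)
a=cv2.imread("pics/top0.png")
for r in range(256,266): print(r,[tuple(map(int,p)) for p in im[r,321:327]],"| init",[tuple(map(int,p)) for p in a[r,310:318]])
go(.4783,.0193,.105)
E
```

```text
RG 35.0 travel 35.7 gap 20.5 label s,v 111.0 4.5 1
-6 [149, 151, 153, 155, 157, 159, 157, 151, 146, 143, 164, 186, 211, 222, 227, 233, 236, 227, 218, 208, 195, 183, 170, 157, 136, 118]
-3 [148, 150, 153, 155, 159, 161, 157, 151, 146, 149, 160, 173, 186, 188, 191, 197, 198, 195, 193, 192, 186, 179, 172, 162, 147, 129]
-1 [147, 149, 152, 156, 160, 162, 156, 151, 145, 147, 150, 155, 157, 156, 153, 151, 151, 153, 152, 149, 145, 142, 137, 130, 123, 115]
1 [146, 147, 152, 157, 162, 162, 156, 151, 145, 143, 142, 142, 144, 148, 151, 154, 157, 161, 163, 155, 144, 134, 124, 117, 110, 103]
3 [147, 150, 153, 158, 162, 160, 157, 152, 148, 144, 141, 137, 145, 154, 162, 170, 179, 186, 195, 180, 165, 151, 137, 123, 110, 98]
6 [148, 151, 155, 158, 162, 160, 158, 157, 154, 151, 148, 151, 175, 196, 217, 225, 231, 237, 234, 213, 192, 173, 154, 135, 115, 99]
256 [(82, 87, 83), (78, 81, 82), (86, 89, 93), (96, 101, 103), (135, 143, 141), (161, 169, 166)] | init [(131, 134, 226), (110, 118, 197), (142, 168, 165), (126, 153, 129), (100, 119, 102), (130, 138, 137), (163, 170, 167), (163, 171, 167)]
257 [(83,
[... 1662 characters left out ...]
(193, 199, 192), (219, 217, 214), (162, 163, 162), (116, 124, 126)]
264 [(121, 156, 209), (129, 195, 145), (128, 162, 121), (233, 232, 227), (249, 248, 246), (202, 205, 203)] | init [(84, 89, 107), (92, 111, 101), (117, 144, 113), (143, 156, 138), (149, 156, 152), (167, 171, 170), (155, 163, 160), (152, 161, 157)]
265 [(102, 119, 143), (114, 153, 119), (142, 167, 145), (210, 213, 209), (247, 245, 241), (184, 183, 180)] | init [(79, 84, 86), (87, 91, 94), (87, 94, 95), (77, 83, 84), (124, 131, 130), (141, 149, 148), (160, 168, 164), (167, 174, 171)]
t 22.4 pos [0.4796 0.0219 0.1068] yaw -97.53 tilt [ 0.001 -0.001] F [-0.6  0.3  9.5] w 0.0307 ff 34.6 | shift [-0.001   0.0027  0.0018] turn None
```

```bash
python3 -c "
from bench import env
print(env.finish_job())"
```

```text
the job is handed in; nothing more can be done
None
```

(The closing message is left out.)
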